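# Level the front plank of the ski-room shelf and hold the spirit level down on it

### The arm

A 7-joint arm with a two-finger parallel gripper is mounted at the origin on the work surface. World frame = base frame: x ahead of the robot, y to its left, z up, the work surface at z = 0. Lengths are in m, angles in rad, forces in N, time in s.
With the tool pointing down it reaches from about 0.425 to 0.875 m from the base axis. Payload 9.9 kg.
Tool frame: the origin (TCP) lies midway between the tips of the shut fingers; the grasp point (between the pads) lies 19 mm behind it; z points along the fingers, y is the line along which they close (so a half turn about z gives the same grasp; the last joint's range is limited). The gripper opens to 85 mm and grips with 20 to 120 N. Pads are 22 mm wide; open, the fingers measure 114 mm over their backs; the gripper's body (76 mm by 85 mm) begins 54 mm behind the grasp point. The pads swing forward as they close: fully open they stand 13 mm farther back than shut.
Start: joints at [1.067, 0.576, 0.025, 1.437, -0.015, 1.129, -0.057], TCP at [0.275, -0.616, 0.231] pointing down, gripper open.
Joint ranges: [-2.76, 2.76], [-0.34, 2.15], [-1.52, 1.57], [0.19, 2.46], [-1.09, 4.23], [0.17, 1.99], [-2.82, 2.82]. Speed limits (rad/s): [2.22, 2.22, 3.01, 3.01, 3.14, 3.14, 3.14].

### API

Orientations are given as a unit quaternion [w, x, y, z].
In Python, from rig import * gives the robot as it stands.
- The arm moves only by the tool drive_tool, never from a script. Its argument "plan" is a list of rows, each a list of 3 entries, a list of its own where there are three numbers: the shift along the world's x, y, z in m, then the turn, a rotation vector about the world's x, y, z in rad, then the opening, from 0 (shut) to 1 (fully open). A call has 1 to 12 rows; each row is the pose to reach, as a shift and turn from the pose commanded when the call began; what a row does not reach only later rows make up. A row lasts 1/10 s, in which the tool goes at most 50 mm and 8.59 degrees, less where a joint would pass 70% of its speed; a pose out of reach is approached as far as the arm can. A call with a gripper value outside its range is refused whole. The fingers move at their own pace and stop on an object; "newtons" is the grip in N (left out, the last holds). Time passes only in rows, so rows that repeat a pose let the fingers close. It gives the time, the measured TCP pose, the force, the opening and the grip force at its end, in the units of the state.
- get_state(): the state, without advancing time (a new reading comes with each control period).
- read_camera(name): name is "scene" or "side" or "wrist"; returns the picture (480x640x3 uint8, blue, green, red); there is no depth.
- camera_params(name): a dict with "fx", "fy", "cx", "cy" (pixels), "distortion" ([k1, k2, p1, p2, k3] as OpenCV has them; the pictures are not rectified), "extrinsics" (4x4, takes a point from world to camera coordinates). Camera axes: x right, y up, looking along -z (the intrinsics and any distortion apply to the point x, -y, -z); pixel columns grow to the right and rows downward; lengths in m; the calibration is good to about 2 mm. A picture is of the moment at which its call begins: read the wrist's pose just before it. camera_params takes no time and is no camera call; for the wrist camera it gives the pose at the moment of the call.
- sign_off(): hands the job in; it is judged then, once.
Trained networks look in the newest picture that a camera, given by its name, has taken for a name from the list of things; names that differ only in an ending like _2 or _b are one class to them, and where a whole thing is asked for, a point or a joint stands for the part that bears it (a point fixed in the world has none). Each returns a list of dicts, best first, with "conf" (0 to 1); they miss things now and then, are a little off and sometimes report something else, mostly with a low value. They report only what shows in the picture. A call takes as long as a camera call. They do not tell look-alikes from the thing itself.
- spot_in(camera, query): "box" ([left, top, width, height] in pixels, round what is visible of it).
- regions_of(camera, query): "mask" (480x640 bool, what is visible of it) and "box" ([left, top, width, height] in pixels, round what is visible of it).
The state is a dict: "time": time; "joint_pos": joint angles; "qd": joint speeds; "effort": joint torques, N m; "tool_pos": TCP position; "ee_rot": TCP orientation; "force": force on the tool from outside, world axes, zero at the start; "moment": the same for the moment, N m; "width": finger opening in m; "gripper_force": force on a finger pad.
Only numpy, scipy, OpenCV 4.12 (cv2) and the standard library are available. Lean on these libraries where they do the work, as an engineer would, in place of code of your own. Each camera call takes 0.05 s, during which the arm holds its last target. There are 200 camera calls.

### The job

The front plank of the low shelf has sunk at the end that stands on the levelling foot: lay the spirit level gently, flat and lengthwise on that plank, clear of the foot's wing knob, and turn the knob until the bubble stands between the two black lines. Then press the level firmly down onto the plank with the fingertips, bubble still between the lines, and finish while you are still pressing, so that the pivot bolt can be tightened. Leave everything else on the shelf and the bench where it is.

Things in the scene. Friction and masses are not known exactly. Their poses are not given: they have to be found in the camera images.
- level: the spirit level: aluminium bar 250 long (its x axis), 28 wide (y), 48 high (z), 0.36 to 0.57 kg, black end caps; starts upright on the bench in front of the shelf, left or right. Origin: centre of its underside. In the middle of its top a 60 long window holds the vial; the top is flat from 30 to 125 either side of the middle and may be pressed there
- vial (a point): on the level, at the top of the middle of its yellow-green vial, 46 above the level's underside (2 below its top); same axes as the level
- bubble (a joint): position in m of the pale oval bubble (16 long) along the level's x axis, 0 = midway between the two black lines, ends of its travel +-0.017. It is between the lines within +-0.0025. It runs to the higher end, 1.4 mm for each mrad of slope, and takes about 1 s to settle
- front_plank: front (nearer, lower) spruce plank of the shelf, 100 wide, 570 long, 24 thick, empty. Origin: centre of its top face, 80 above the bench when level; y runs along it towards the upright, x across it away from the robot. It swings on a pivot bolt (y = 0.27) by the upright (a post 200 high, its face at y = 0.295); the levelling foot at y = -0.22 carries the other end, now 2 to 4 mm low
- knob_grip (a point): on the axis of the levelling foot, 118 above the bench, in its black wing knob: a bar 60 long (this point's x), 14 thick (y), from 100 to 130 above the bench on a thin neck, z up. It turns either way, stiffly (0.12 N m), and keeps its height. Clockwise from above lifts this end of the plank, 8 mm a full turn: the bubble moves 3.6 mm per rad. Level is 1.7 to 2.7 rad away, more than one grasp
- shoe_tree: wooden shoe tree, about 245 long, 68 wide, 52 high, lying on the rear plank (fixed, 110 wide, 660 long, its top 120 above the bench, its middle 120 behind that of the front plank); origin under its middle (to be left alone)
- scraper: red plastic wax scraper, flat plate 140 x 73 x 5, lying on the bench beyond the foot end of the front plank; origin under its middle (to be left alone)
- pole_grip: aluminium ski-pole grip, 130 long, 44 wide, 36 high, lying on the bench in front of the shelf, to the left or the right; origin under its middle (to be left alone)
- headlamp: white plastic headlamp, 64 wide, 50 high, standing on the rear plank; origin under its middle (to be left alone)
- wax_cork: block of cork, 95 x 55 x 34, on the rear plank; origin under its middle (to be left alone)
- wax_tin: round aluminium wax tin, 57 across, 36 high, on the rear plank; origin under its middle (to be left alone)
- lantern: glass lantern in a steel frame, 104 square, 215 high with its ring, on the bench beyond the upright; origin under its middle (to be left alone)
Mind the look-alikes: they are no part of the job. Leave any blue or red look-alike of the part that bears knob_grip alone.

How it is judged:
By the outcome, as a careful person would: the job done as asked, in the order asked, and still so for the second after the job is handed in, while the arm keeps its last pose, push and grip.
It also fails if it takes over 72 s, if anything falls off the work surface, if the arm or the gripper's body presses on something with over 40 N, if the wrist force passes 120 N, or if a joint passes its speed limit or range.

## Working session

There is one attempt and no reset: what is moved stays moved. The work goes in short steps, Python scripts to look and compute and a tool call to move; the robot and the scene stay as the last step left them, time stands still between calls to the robot, and variables do not carry over. Pictures are saved under pics/ and viewed, at most 10 in all, crops included, and the job is handed in when it is done.

Besides the shell and the picture viewer there is one more tool, called after ">>>" as a command line: name --argument value ..., lists and objects as JSON in quotes. drive_tool: Moves the arm, as the interface text tells. Its arguments: {"type":"object","properties":{"plan":{"type":"array"},"newtons":{"type":"number"}},"required":["plan"]}

```bash
mkdir -p pics; cat > h.py <<'E'
from rig import *
import numpy as np, cv2
def P(cam):
    p=camera_params(cam); K=np.array([[p["fx"],0,p["cx"]],[0,p["fy"],p["cy"]],[0,0,1.]]); return K,np.array(p["distortion"],float),np.array(p["extrinsics"])
F=np.diag([1,-1,-1.])
def ray(p,uv):
    K,D,E=p; n=cv2.undistortPoints(np.array([[uv]],float),K,D)[0,0]
    R=E[:3,:3];t=E[:3,3]; return -R.T@t, R.T@F@np.array([n[0],n[1],1.])
def onz(p,uv,z):
    o,d=ray(p,uv); return o+d*(z-o[2])/d[2]
def proj(p,X):
    K,D,E=p; c=(F@(E[:3,:3]@np.atleast_2d(X).T+E[:3,3:4])).T
    return cv2.projectPoints(c.reshape(-1,1,3),np.zeros(3),np.zeros(3),K,D)[0][:,0]
def tri(pairs):
    A=0;b=0
    for p,uv in pairs:
        o,d=ray(p,uv); d/=np.linalg.norm(d); M=np.eye(3)-np.outer(d,d); A=A+M; b=b+M@o
    return np.linalg.solve(A,b)
E
python3 - <<'E'
from h import *
ims=[]
for c in ["scene","side"]:
    im=read_camera(c); cv2.imwrite(f"pics/{c}0.png",im)
    p=P(c);print(c,np.round(-p[2][:3,:3].T@p[2][:3,3],3),p[0][0,0])
    for q in ["level","knob_grip","vial","front_plank","pole_grip"]:
        for r in spot_in(c,q)[:3]: print(q,np.round(r["box"]),round(r["conf"],2))
print(get_state()["time"])
E
```

```text
scene [1.342 0.176 1.14 ] 463.85514464756284
level [232. 199.  76.  23.] 0.59
knob_grip [230. 164.  18.  26.] 0.79
knob_grip [180. 172.  19.  22.] 0.76
vial [231. 200.  79.  26.] 0.97
front_plank [192. 218. 199.  69.] 0.91
pole_grip [361. 221.  42.  19.] 0.87
pole_grip [148. 216.  47.  37.] 0.15
side [0.039 0.669 0.777] 491.998469240542
level [377. 208.  61.  70.] 0.61
knob_grip [371. 158.  20.  24.] 0.7
knob_grip [456. 192.  21.  43.] 0.68
knob_grip [466. 154.  12.  37.] 0.49
vial [373. 208.  64.  71.] 0.89
vial [296. 143.  38.  30.] 0.27
front_plank [219. 167. 195. 129.] 0.64
pole_grip [289. 309.  34.  54.] 0.83
pole_grip [175. 171.  96.  62.] 0.27
pole_grip [374. 208.  59.  68.] 0.2
0.6
```

View pics/scene0.png

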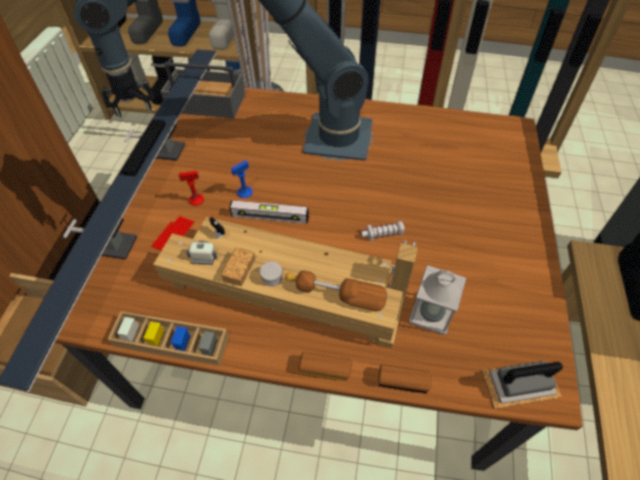

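View pics/side0.png

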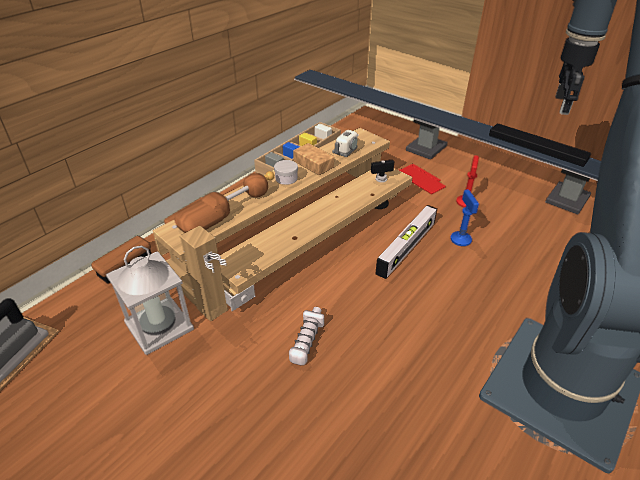

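Candidates for the knob: black wing knob (scene 217,227 / side 382,167), red T-handle (scene 192,187 / side 468,180), blue T-handle (scene 242,179 / side 463,218). I choose the black one on the plank. The level is the bar with the vial (scene 269,211 / side 407,243); the pole grip and the black rails are not it.

```bash
python3 - <<'E'
import cv2,numpy as np
a=cv2.imread("pics/scene0.png")[190:300,180:310]; b=cv2.imread("pics/side0.png")[150:285,355:445]
a=cv2.resize(a,None,fx=3.5,fy=3.5,interpolation=cv2.INTER_CUBIC); b=cv2.resize(b,None,fx=3.5,fy=3.5,interpolation=cv2.INTER_CUBIC)
h=max(a.shape[0],b.shape[0]); f=lambda i:cv2.copyMakeBorder(i,0,h-i.shape[0],0,5,0)
o=np.hstack([f(a),f(b)]);print(o.shape);cv2.imwrite("pics/crop1.png",o)
E
```

```text
(472, 780, 3)
```

View pics/crop1.png

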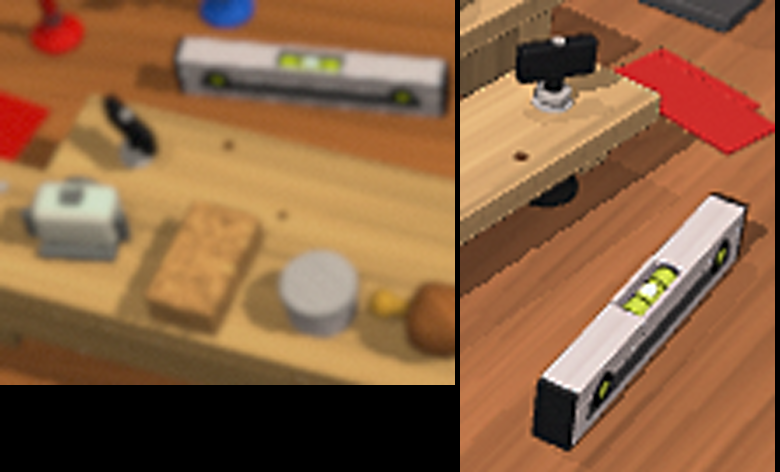

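```bash
python3 - <<'E'
from h import *
a=P("scene");b=P("side")
for n,u,v in [("vial",(268.9,207.7),(409.3,233.1)),("Lfoot",(231.4,204.3),(431.6,206.9)),("Lpiv",(307.7,210),(382.4,258.9)),("knob",(217.4,225.4),(382.4,167.1)),("corner",(208,217.7),(412.1,177.7)),("hole",(245.1,231.4),(372.1,194.6))]:
    X=tri([(a,u),(b,v)]); print(n,np.round(X,4),np.round(proj(a,X)-u,1),np.round(proj(b,X)-v,1))
print({k:np.round(v,4) for k,v in get_state().items()})
p=P("wrist");print(p)
E
```

```text
vial [ 0.4254 -0.1596  0.0436] [[-0.4 -0.5]] [[-0.7  0.6]]
Lfoot [ 0.4328 -0.2801  0.0465] [[-0.5 -0.7]] [[-0.9  0.7]]
Lpiv [ 0.4218 -0.036   0.052 ] [[-0.5 -0.5]] [[-0.8  0.6]]
knob [ 0.5754 -0.2668  0.1147] [[-0.2 -0.2]] [[-0.3  0.2]]
corner [ 0.5191 -0.3239  0.0748] [[-0.7 -1. ]] [[-1.1  0.9]]
hole [ 0.5559 -0.1952  0.0777] [[-0.2 -0.3]] [[-0.3  0.3]]
{'time': np.float64(0.6), 'joint_pos': array([ 1.0672,  0.5757,  0.0249,  1.4371, -0.015 ,  1.129 , -0.0565]), 'qd': array([ 0.0009,  0.0004,  0.0005,  0.0005, -0.0004,  0.0021, -0.0006]), 'effort': array([-8.00000e-04, -7.65103e+01,  2.24750e+00, -2.86187e+01,
        1.53000e-02,  3.00000e-03, -1.00000e-04]), 'tool_pos': array([ 0.2751, -0.6164,  0.2313]), 'ee_rot': array([-0.    ,  0.978 ,  0.2084, -0.    ]), 'force': array([ 0.4145, -0.0765,  0.2872]), 'moment': array([ 0.0424,  0.0059, -0.0105]), 'gripper_force': np.float64(0.0), 'width': np.float64(0.0853)}
(array([[392.44834803,   0.        , 310.45759005],
       [  0.        , 392.44834803, 235.6667307 ],
       [  0.        ,   0.        ,   1.        ]]), array([-0.07612994,  0.        ,  0.        ,  0.        ,  0.        ]), array([[ 4.07416832e-01, -9.13242312e-01,  6.78418935e-05,
        -6.74428703e-01],
       [ 8.62487553e-01,  3.84749631e-01, -3.28759702e-01,
         4.23496171e-02],
       [ 3.00211168e-01,  1.34000749e-01,  9.44413603e-01,
        -3.80971601e-01],
       [ 0.00000000e+00,  0.00000000e+00,  0.00000000e+00,
         1.00000000e+00]]))
```

>>> drive_tool --plan '[[[0.151,0.457,-0.03],[0,0,1.195],1],[[0.151,0.457,-0.03],[0,0,1.195],1],[[0.151,0.457,-0.03],[0,0,1.195],1],[[0.151,0.457,-0.03],[0,0,1.195],1],[[0.151,0.457,-0.03],[0,0,1.195],1],[[0.151,0.457,-0.03],[0,0,1.195],1],[[0.151,0.457,-0.03],[0,0,1.195],1],[[0.151,0.457,-0.03],[0,0,1.195],1],[[0.151,0.457,-0.03],[0,0,1.195],1],[[0.151,0.457,-0.03],[0,0,1.195],1],[[0.151,0.457,-0.03],[0,0,1.195],1],[[0.151,0.457,-0.03],[0,0,1.195],0.7]]'

```text
time: 1.8
tool_pos: [0.4263, -0.1591, 0.2014]
ee_rot: [0.0, 0.691, 0.723, -0.0]
force: [0.3, -0.8, 0.4]
width: 0.0733
gripper_force: 0.0
```

```bash
cat >> h.py <<'E'
import pickle
def snap(n):
    p=P("wrist"); im=read_camera("wrist"); cv2.imwrite(f"pics/{n}.png",im); pickle.dump(p,open(f"pics/{n}.pkl","wb")); return p,im
def st():
    s=get_state(); print({k:np.round(s[k],4) for k in ["time","joint_pos","tool_pos","ee_rot","force","width","gripper_force"]}); return s
E
python3 - <<'E'
from h import *
st();p,im=snap("w1")
X=[[.4328,-.2801,.048],[.4218,-.036,.048],[.5754,-.2668,.118],[.519,-.324,.08],[.556,-.195,.078]]
print(proj(p,X))
E
```

```text
{'time': np.float64(1.8), 'joint_pos': array([ 0.5538,  0.3033, -0.3892,  2.025 ,  0.1532,  0.8403,  0.1238]), 'tool_pos': array([ 0.4263, -0.1591,  0.2014]), 'ee_rot': array([ 2.000e-04,  6.908e-01,  7.231e-01, -1.000e-04]), 'force': array([ 0.3367, -0.8002,  0.3853]), 'width': np.float64(0.0733), 'gripper_force': np.float64(0.0)}
[[311.53862868 345.46361007]
 [312.04011984  43.9669992 ]
 [506.26785957 391.23000729]
 [408.61392081 412.70697035]
 [479.14761323 278.78114072]]
```

View pics/w1.png

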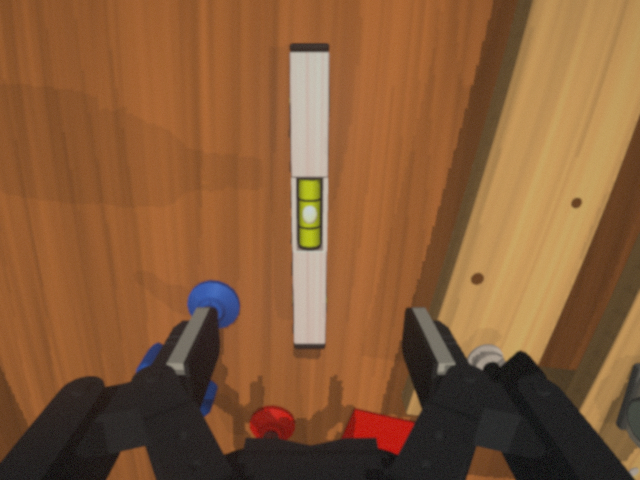

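The level lies at (310,46)-(310,346), vial at (310,213), as predicted; the plank's front top edge runs from about (532,0) to (412,385); the blue handle stands left at (213,303).

```bash
python3 - <<'E'
from h import *
p=pickle.load(open("pics/w1.pkl","rb"));a=P("scene");b=P("side")
print("ends",onz(p,(310,46),.048),onz(p,(310,346),.048))
print("blue base",onz(p,(213,303),.005),"blue top",tri([(a,(241,165)),(b,(468,197))]))
im=cv2.imread("pics/w1.png")
# plank front edge: print gradient maxima on rows
g=cv2.GaussianBlur(im,(3,3),0)[:,:,0].astype(int)
for r in range(10,300,40):
    row=g[r,330:620]; d=np.convolve(row,[1,1,1,0,-1,-1,-1],'same'); c=330+int(np.argmax(d)); X=onz(p,(c,r),.078); print(r,c,np.round(X,4))
for n,u in [("holeA",(477,278)),("holeB",(577,203))]: print(n,onz(p,u,.078))
sc=tri([(a,(192,175)),(b,(470,160))]);print("red top",sc)
E
```

```text
ends [ 0.42044668 -0.03738769  0.048     ] [ 0.43145663 -0.28072999  0.048     ]
blue base [ 0.33558174 -0.26581463  0.005     ] blue top [ 0.34075358 -0.26105279  0.13010873]
10 330 [ 0.4319 -0.0197  0.078 ]
50 330 [ 0.4332 -0.0428  0.078 ]
90 330 [ 0.4347 -0.0668  0.078 ]
130 330 [ 0.4362 -0.0919  0.078 ]
170 330 [ 0.4378 -0.1184  0.078 ]
210 330 [ 0.4395 -0.1466  0.078 ]
250 330 [ 0.4413 -0.1766  0.078 ]
290 330 [ 0.4434 -0.209   0.078 ]
holeA [ 0.55419526 -0.19441456  0.078     ]
holeB [ 0.61839458 -0.13240935  0.078     ]
red top [ 0.40609278 -0.40214039  0.13336381]
```

>>> drive_tool --plan '[[[0,0,-0.05],[0,0,0],0.7],[[0,0,-0.1],[0,0,0],0.7],[[0,0,-0.14],[0,0,0],0.7],[[0,0,-0.165],[0,0,0],0.7],[[0,0,-0.178],[0,0,0],0.7],[[0,0,-0.178],[0,0,0],0.7],[[0,0,-0.178],[0,0,0],0.1],[[0,0,-0.178],[0,0,0],0.1],[[0,0,-0.178],[0,0,0],0.1],[[0,0,-0.178],[0,0,0],0.1],[[0,0,-0.178],[0,0,0],0.1]]' --newtons 45

```text
time: 2.95
tool_pos: [0.4264, -0.1601, 0.0243]
ee_rot: [0.001, 0.692, 0.722, 0.0]
force: [-1.2, -0.6, 7.5]
width: 0.0271
gripper_force: 45.7
```

```bash
python3 - <<'E'
from h import *
p=pickle.load(open("pics/w1.pkl","rb"))
for u in [(530,10),(485,155),(440,300)]: print(onz(p,u,.078))
E
```

```text
[ 0.55718505 -0.01044843  0.078     ]
[ 0.54283684 -0.10265254  0.078     ]
[ 0.52862521 -0.21407861  0.078     ]
```

>>> drive_tool --plan '[[[0,0,0.03],[0,0,0],0.1],[[0,0,0.07],[0,0,0],0.1],[[0,0,0.11],[0,0,0],0.1],[[0.04,0.035,0.13],[0,0,-0.06],0.1],[[0.08,0.07,0.13],[0,0,-0.12],0.1],[[0.12,0.105,0.13],[0,0,-0.18],0.1],[[0.15,0.13,0.13],[0,0,-0.18],0.1],[[0.17,0.147,0.13],[0,0,-0.18],0.1],[[0.176,0.152,0.13],[0,0,-0.18],0.1],[[0.176,0.152,0.13],[0,0,-0.18],0.1],[[0.176,0.152,0.13],[0,0,-0.18],0.1]]'

```text
time: 4.05
tool_pos: [0.6008, -0.0088, 0.153]
ee_rot: [-0.0, 0.754, 0.657, -0.001]
force: [-0.5, -0.4, -5.5]
width: 0.0273
gripper_force: 46.7
```

```bash
python3 - <<'E'
from h import *
st();p,im=snap("w2")
X=[[.5754,-.2668,.118],[.519,-.324,.078],[.556,-.195,.078],[.557,-.0105,.078]]
print(proj(p,X))
E
```

```text
{'time': np.float64(4.05), 'joint_pos': array([ 0.1409,  0.555 , -0.3196,  1.7316,  0.2156,  0.8913, -0.4073]), 'tool_pos': array([ 0.6008, -0.0088,  0.153 ]), 'ee_rot': array([-2.000e-04,  7.539e-01,  6.570e-01, -1.000e-03]), 'force': array([-0.5202, -0.3976, -5.4998]), 'width': np.float64(0.0273), 'gripper_force': np.float64(46.696)}
[[323.84589196 582.65750534]
 [269.85915187 574.47714857]
 [286.50527486 478.2067539 ]
 [239.31264375 262.8426394 ]]
```

View pics/w2.png

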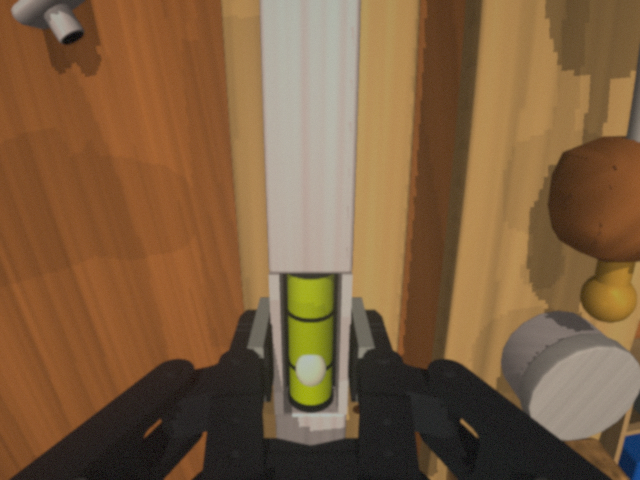

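```bash
python3 - <<'E'
from h import *
p=pickle.load(open("pics/w2.pkl","rb"))
im=cv2.imread("pics/w2.png"); 
g=cv2.GaussianBlur(im,(3,3),0).astype(int)[:,:,1]
L=[];R=[]
for r in range(20,300,20):
    d=np.convolve(g[r],[1,1,1,0,-1,-1,-1],'same'); l=200+int(np.argmax(d[200:255])); rr=395+int(np.argmin(d[395:440]))
    L.append(onz(p,(l,r),.079)[:2]);R.append(onz(p,(rr,r),.079)[:2])
for S in (L,R):
    S=np.array(S); k=np.polyfit(S[:,1],S[:,0],1); print(k,np.degrees(np.arctan(k[0])),np.std(S[:,0]-np.polyval(k,S[:,1])),np.polyval(k,-.0088))
for z,us in [(.177,[(263,20),(358,20)]),(.177,[(270,260),(352,260)])]:
    print([onz(p,u,z) for u in us])
E
```

```text
[0.1231881  0.55893315] 7.022776782233846 0.00017983303892637106 0.5578490938873485
[0.12153329 0.65764498] 6.929361792310167 0.0001726569157623346 0.6565754887471006
[array([0.60246838, 0.0988563 , 0.177     ]), array([0.62823255, 0.09529157, 0.177     ])]
[array([0.59253044, 0.02856668, 0.177     ]), array([0.61908513, 0.02491925, 0.177     ])]
```

>>> drive_tool --plan '[[[0,0,-0.03],[0,0,0.012],0.1],[[0,0,-0.04],[0,0,0.012],0.1],[[0,0,-0.044],[0,0,0.012],0.1],[[0,0,-0.046],[0,0,0.012],0.1],[[0,0,-0.047],[0,0,0.012],0.1],[[0,0,-0.048],[0,0,0.012],0.1],[[0,0,-0.0485],[0,0,0.012],0.1]]'

```text
time: 4.8
tool_pos: [0.6024, -0.0074, 0.1053]
ee_rot: [0.0, 0.75, 0.662, 0.0]
force: [0.1, -0.0, -5.5]
width: 0.0271
gripper_force: 46.6
```

>>> drive_tool --plan '[[[0,0,-0.0005],[0,0,0],0.1],[[0,0,-0.001],[0,0,0],0.1],[[0,0,-0.0015],[0,0,0],0.1],[[0,0,-0.0015],[0,0,0],0.1]]'

```text
time: 5.2
tool_pos: [0.6022, -0.0074, 0.1034]
ee_rot: [0.0, 0.75, 0.662, 0.0]
force: [-1.0, -1.0, -3.2]
width: 0.0272
gripper_force: 46.9
```

>>> drive_tool --plan '[[[0,0,-0.0007],[0,0,0],0.1],[[0,0,-0.0007],[0,0,0],0.1],[[0,0,-0.0007],[0,0,0],0.36],[[0,0,-0.0007],[0,0,0],0.45],[[0,0,-0.0007],[0,0,0],0.55],[[0,0,-0.0007],[0,0,0],0.55],[[0,0,0.03],[0,0,0],0.55],[[0,0,0.07],[0,0,0],0.55],[[0,0,0.11],[0,0,0],0.55]]' --newtons 20

```text
time: 6.1
tool_pos: [0.6017, -0.0073, 0.2142]
ee_rot: [-0.0, 0.749, 0.662, -0.0]
force: [1.6, -0.5, 0.0]
width: 0.047
gripper_force: 0.0
```

>>> drive_tool --plan '[[[-0.005,-0.045,0],[0,0,0],0.5],[[-0.01,-0.095,0],[0,0,0],0.5],[[-0.017,-0.145,0],[0,0,0],0.5],[[-0.022,-0.195,0],[0,0,0],0.5],[[-0.027,-0.235,0],[0,0,0],0.5],[[-0.027,-0.255,0],[0,0,0],0.5],[[-0.027,-0.26,0],[0,0,0],0.5],[[-0.027,-0.26,0],[0,0,0],0.5],[[-0.027,-0.26,0],[0,0,0],0.5],[[-0.027,-0.26,0],[0,0,0],0.5]]'

```text
time: 7.1
tool_pos: [0.5757, -0.2653, 0.2134]
ee_rot: [-0.0, 0.749, 0.663, 0.0]
force: [0.7, 0.1, 0.6]
width: 0.0424
gripper_force: 0.0
```

```bash
python3 - <<'E'
from h import *
st();p,im=snap("w3")
print(proj(p,[[.5754,-.2668,.118]]),[ (np.round(r["box"]),r["conf"]) for r in spot_in("wrist","knob_grip")])
s=read_camera("side");cv2.imwrite("pics/side1.png",s)
b=P("side");X=np.array([.602,-.008,.125]);c=proj(b,X)[0];print("vial px",c)
x,y=int(c[0]),int(c[1])
cr=cv2.resize(s[y-30:y+30,x-32:x+33],None,fx=6,fy=6,interpolation=cv2.INTER_CUBIC)
w=im[150:450,140:480]; h=max(w.shape[0],cr.shape[0]);f=lambda i:cv2.copyMakeBorder(i,0,h-i.shape[0],0,5,0)
o=np.hstack([f(w),f(cr)]);print(o.shape,x,y);cv2.imwrite("pics/c3.png",o)
E
```

```text
{'time': np.float64(7.1), 'joint_pos': array([ 0.5516,  0.5392, -0.3138,  1.5708,  0.1817,  1.0605,  0.0692]), 'tool_pos': array([ 0.5757, -0.2653,  0.2134]), 'ee_rot': array([-2.000e-04,  7.487e-01,  6.630e-01,  4.000e-04]), 'force': array([0.6985, 0.1078, 0.6382]), 'width': np.float64(0.0424), 'gripper_force': np.float64(0.0)}
[[310.43043721 241.99625439]] [(array([  0., 229.,  67.,  84.]), 0.78), (array([283., 198.,  58.,  91.]), 0.67), (array([153., 359.,  13.,   8.]), 0.67)]
vial px [309.13521458 207.76825798]
(360, 740, 3) 309 207
```

View pics/c3.png

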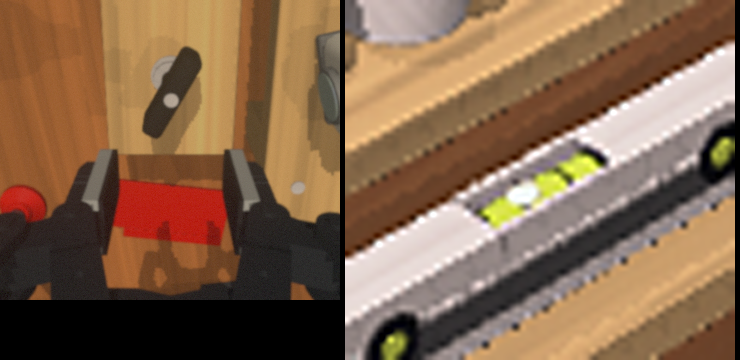

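```bash
cat >> h.py <<'E'
def bub(cam,uv,c=np.array([.602,-.008]),z=.1255):
    X=onz(P(cam),uv,z); u=np.array([.1225,.9925]); return X,float((X[:2]-c)@u)
E
python3 - <<'E'
from h import *
p=pickle.load(open("pics/w3.pkl","rb"))
for u in [(328,200),(293,280),(311,241),(311,251)]: print(np.round(onz(p,u,.13),4))
print("collar",onz(p,(306,222),.085))
f=lambda x,y:((x-345)/6+277,(y)/6+177)
for u in [(523,194),(485,215),(603,158),(565,180)]: print(bub("side",f(*u)))
E
```

```text
[ 0.5894 -0.2375  0.13  ]
[ 0.5618 -0.2866  0.13  ]
[ 0.5764 -0.2618  0.13  ]
[ 0.5756 -0.2684  0.13  ]
collar [ 0.57262647 -0.26312184  0.085     ]
(array([6.02158155e-01, 4.16639934e-04, 1.25500000e-01]), 0.00837288915369731)
(array([0.60485114, 0.01895658, 0.1255    ]), 0.02710367283725146)
(array([ 0.59308475, -0.03564729,  0.1255    ]), -0.028532056831919065)
(array([ 0.59551008, -0.01599207,  0.1255    ]), -0.00872714902159264)
```

>>> drive_tool --plan '[[[0,0.001,-0.02],[0,0,-0.15],0.5],[[0,0.001,-0.04],[0,0,-0.3],0.5],[[0,0.001,-0.06],[0,0,-0.39],0.5],[[0,0.001,-0.085],[0,0,-0.39],0.5],[[0,0.001,-0.1],[0,0,-0.39],0.5],[[0,0.001,-0.11],[0,0,-0.39],0.5],[[0,0.001,-0.11],[0,0,-0.39],0.5],[[0,0.001,-0.11],[0,0,-0.39],0],[[0,0.001,-0.11],[0,0,-0.39],0],[[0,0.001,-0.11],[0,0,-0.39],0],[[0,0.001,-0.11],[0,0,-0.39],0],[[0,0.001,-0.11],[0,0,-0.39],0]]' --newtons 60

```text
time: 8.45
tool_pos: [0.5765, -0.2668, 0.1046]
ee_rot: [0.001, 0.864, 0.504, 0.001]
force: [3.2, -1.8, 6.8]
width: 0.0128
gripper_force: 61.5
```

>>> drive_tool --plan '[[[0,0,0],[0,0,-0.1],0],[[0,0,0],[0,0,-0.23],0],[[0,0,0],[0,0,-0.36],0],[[0,0,0],[0,0,-0.49],0],[[0,0,0],[0,0,-0.62],0],[[0,0,0],[0,0,-0.75],0],[[0,0,0],[0,0,-0.85],0],[[0,0,0],[0,0,-0.9],0],[[0,0,0],[0,0,-0.9],0]]'

```text
time: 9.35
tool_pos: [0.5773, -0.2681, 0.1046]
ee_rot: [0.002, 0.997, 0.077, 0.002]
force: [5.8, -5.6, 2.5]
width: 0.0128
gripper_force: 61.4
```

```bash
python3 -c "
from h import *
st()"
```

```text
{'time': np.float64(9.35), 'joint_pos': array([ 0.3183,  0.643 ,  0.0688,  1.6992, -0.0562,  0.7957, -1.0038]), 'tool_pos': array([ 0.5773, -0.2681,  0.1046]), 'ee_rot': array([0.0017, 0.997 , 0.0771, 0.0023]), 'force': array([ 5.8374, -5.5546,  2.4511]), 'width': np.float64(0.0128), 'gripper_force': np.float64(61.3666)}
```

>>> drive_tool --plan '[[[0.001,-0.003,0],[0,0,-0.1],0],[[0.001,-0.003,0],[0,0,-0.23],0],[[0.001,-0.003,0],[0,0,-0.36],0],[[0.001,-0.003,0],[0,0,-0.49],0],[[0.001,-0.003,0],[0,0,-0.62],0],[[0.001,-0.003,0],[0,0,-0.75],0],[[0.001,-0.003,0],[0,0,-0.88],0],[[0.001,-0.003,0],[0,0,-1.01],0],[[0.001,-0.003,0],[0,0,-1.1],0],[[0.001,-0.003,0],[0,0,-1.15],0],[[0.001,-0.003,0],[0,0,-1.15],0],[[0.001,-0.003,0],[0,0,-1.15],0]]'

```text
time: 10.55
tool_pos: [0.5765, -0.2699, 0.1046]
ee_rot: [-0.0, 0.879, -0.477, 0.001]
force: [-0.8, -0.7, 9.9]
width: 0.0128
gripper_force: 62.4
```

```bash
python3 - <<'E'
from h import *
st()
s=read_camera("side");cv2.imwrite("pics/side2.png",s)
def vial(im):
    cr=im[177:237,277:342]; hsv=cv2.cvtColor(cr,cv2.COLOR_BGR2HSV)
    return hsv
for n in ["side1","side2"]:
    im=cv2.imread(f"pics/{n}.png"); b=P("side")
    # sample brightness along the vial axis at z=.1255
    out=[]
    for t in np.arange(-.03,.0301,.002):
        best=[]
        for dx in (-.004,-.002,0,.002):
            q=np.array([.5985+dx,-.008,.1255])+t*np.array([.1225,.9925,0]); u=proj(b,q)[0].astype(np.float32)
            best.append(cv2.getRectSubPix(im,(1,1),(float(u[0]),float(u[1])))[0,0])
        out.append([int(1000*t)]+[int(x[0]) for x in best])
    print(n,*out,sep="\n" if 0 else " ")
E
```

```text
{'time': np.float64(10.55), 'joint_pos': array([ 0.1253,  0.6811,  0.4005,  1.7029, -0.3408,  0.8253, -1.8858]), 'tool_pos': array([ 0.5765, -0.2699,  0.1046]), 'ee_rot': array([-1.000e-04,  8.791e-01, -4.767e-01,  9.000e-04]), 'force': array([-0.815 , -0.6548,  9.9185]), 'width': np.float64(0.0128), 'gripper_force': np.float64(62.3783)}
side1 [-30, 227, 191, 155, 113] [-27, 199, 104, 39, 38] [-25, 117, 48, 20, 33] [-23, 115, 36, 59, 70] [-21, 172, 101, 81, 83] [-19, 160, 95, 75, 82] [-17, 155, 88, 74, 80] [-15, 204, 115, 81, 81] [-13, 175, 100, 68, 72] [-11, 185, 104, 38, 46] [-9, 230, 101, 46, 39] [-7, 173, 88, 59, 74] [-5, 175, 95, 77, 81] [-3, 146, 85, 74, 81] [-1, 153, 84, 72, 76] [0, 193, 106, 75, 91] [2, 154, 87, 87, 133] [4, 165, 113, 135, 211] [6, 209, 135, 190, 253] [8, 173, 148, 208, 251] [10, 187, 174, 240, 254] [12, 168, 157, 187, 238] [14, 182, 117, 118, 181] [16, 172, 101, 94, 106] [18, 137, 65, 72, 75] [20, 173, 99, 69, 75] [22, 188, 105, 74, 80] [24, 165, 87, 71, 78] [26, 205, 111, 74, 71] [28, 171, 88, 90, 72] [30, 158, 137, 177, 166]
side2 [-30, 203, 191, 184, 109] [-27, 197, 186, 58, 36] [-25, 234, 135, 45, 51] [-23, 173, 109, 62, 72] [-21, 175, 138, 79, 78] [-19, 226, 161, 95, 78] [-17, 205, 140, 75, 77] [-15, 225, 163, 92, 79] [-13, 227, 183, 103, 74] [-11, 209, 157, 51, 40] [-9, 238, 110, 42, 34] [-7, 159, 88, 53, 68] [-5, 175, 132, 75, 100] [-3, 234, 147, 107, 155] [-1, 179, 127, 94, 210] [0, 186, 156, 183, 249] [2, 217, 175, 184, 226] [4, 201, 156, 132, 212] [6, 220, 160, 170, 225] [8, 183, 154, 153, 188] [10, 201, 160, 89, 77] [12, 210, 120, 46, 23] [14, 160, 84, 23, 60] [16, 201, 132, 85, 78] [18, 221, 146, 89, 78] [20, 209, 144, 66, 77] [22, 238, 174, 100, 78] [24, 215, 159, 92, 74] [26, 218, 126, 68, 64] [28, 170, 91, 112, 78] [30, 187, 177, 189, 172]
```

>>> drive_tool --plan '[[[0,0,0],[0,0,-0.1],0],[[0,0,0],[0,0,-0.2],0],[[0,0,0],[0,0,-0.25],0],[[0,0,0],[0,0,-0.25],0],[[0,0,0],[0,0,-0.25],0],[[0,0,0],[0,0,-0.25],0],[[0,0,0],[0,0,-0.25],0],[[0,0,0],[0,0,-0.25],0],[[0,0,0],[0,0,-0.25],0],[[0,0,0],[0,0,-0.25],0],[[0,0,0],[0,0,-0.25],0],[[0,0,0],[0,0,-0.25],0]]'

```text
time: 11.8
tool_pos: [0.5761, -0.2701, 0.1046]
ee_rot: [-0.0, 0.813, -0.583, 0.001]
force: [-2.4, -0.7, 10.3]
width: 0.0127
gripper_force: 62.5
```

```bash
cat >> h.py <<'E'
def prof(n,im):
    b=P("side"); ts=np.arange(-.034,.0341,.0005); v=[]
    for t in ts:
        u=[proj(b,np.array([.5985+dx,-.008,.1255])+t*np.array([.1225,.9925,0]))[0].astype(np.float32) for dx in (.001,.002,.003)]
        v.append(np.mean([cv2.getRectSubPix(im,(1,1),(float(a[0]),float(a[1])))[0,0] for a in u],0))
    v=np.array(v); B=v[:,0]; m=v[:,1]; # blue high=bubble, green low=black line
    i=(abs(ts)<.022); bb=ts[i][B[i]>130]; dk=ts[i][m[i]<110]
    print(n,"bubble",bb.min(),bb.max(),bb.mean(),"dark",np.round(dk*1000,1))
E
python3 - <<'E'
from h import *
st()
s=read_camera("side");cv2.imwrite("pics/side3.png",s)
for n in ["side1","side2","side3"]: prof(n,cv2.imread(f"pics/{n}.png"))
w=cv2.resize(s[177:237,277:342],None,fx=6,fy=6,interpolation=cv2.INTER_CUBIC);cv2.imwrite("pics/c4.png",w)
E
```

```text
{'time': np.float64(11.8), 'joint_pos': array([ 0.0853,  0.695 ,  0.4726,  1.7047, -0.4029,  0.8385, -2.0781]), 'tool_pos': array([ 0.5761, -0.2701,  0.1046]), 'ee_rot': array([-2.000e-04,  8.127e-01, -5.827e-01,  6.000e-04]), 'force': array([-2.4285, -0.6882, 10.2706]), 'width': np.float64(0.0127), 'gripper_force': np.float64(62.4972)}
side1 bubble 0.0020000000000000295 0.015000000000000041 0.008500000000000035 dark []
side2 bubble -0.004499999999999976 0.008500000000000035 0.0020000000000000295 dark [11.5 12. ]
side3 bubble -0.005999999999999978 0.005500000000000033 -0.00024999999999997247 dark [11.5 12. ]
```

View pics/c4.png

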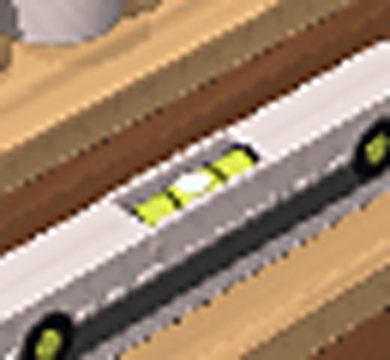

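The bubble (194,184) now stands midway between the lines (173,199) and (216,172). I'll release the knob and recheck from above.

>>> drive_tool --plan '[[[0,0,0],[0,0,-0.25],0.5],[[0,0,0],[0,0,-0.25],0.5],[[0,0,0],[0,0,-0.25],0.5],[[0,0,0.04],[0,0,-0.25],0.5],[[0,0,0.08],[0,0,-0.25],0.5],[[0,0,0.12],[0,0,-0.2],0.5]]' --newtons 30

```text
time: 12.45
tool_pos: [0.5755, -0.2691, 0.2244]
ee_rot: [0.0, 0.752, -0.659, -0.001]
force: [0.7, 1.0, -0.4]
width: 0.0427
gripper_force: 0.0
```

>>> drive_tool --plan '[[[0,0,0],[0,0,0.15],0.3],[[0.004,0.04,0],[0,0,0.3],0],[[0.008,0.08,0],[0,0,0.45],0],[[0.012,0.12,0],[0,0,0.6],0],[[0.016,0.16,0],[0,0,0.75],0],[[0.019,0.19,0],[0,0,0.9],0],[[0.019,0.2,0],[0,0,1.05],0],[[0.019,0.2,0],[0,0,1.2],0],[[0.019,0.2,0],[0,0,1.35],0],[[0.019,0.2,0],[0,0,1.5],0],[[0.019,0.2,0],[0,0,1.65],0],[[0.019,0.2,0],[0,0,1.8],0]]'

```text
time: 13.65
tool_pos: [0.5947, -0.0695, 0.2234]
ee_rot: [0.0, 0.983, 0.182, -0.0]
force: [0.0, -0.6, -0.4]
width: -0.0002
gripper_force: 0.0
```

>>> drive_tool --plan '[[[0,0,-0.01],[0,0,0.15],0],[[0,0,-0.02],[0,0,0.3],0],[[0,0,-0.03],[0,0,0.45],0],[[0,0,-0.03],[0,0,0.6],0],[[0,0,-0.03],[0,0,0.75],0],[[0,0,-0.03],[0,0,0.9],0],[[0,0,-0.03],[0,0,1.05],0],[[0,0,-0.03],[0,0,1.09],0],[[0,0,-0.03],[0,0,1.09],0],[[0,0,-0.03],[0,0,1.09],0]]'

```text
time: 14.65
tool_pos: [0.5949, -0.0696, 0.1933]
ee_rot: [0.0, 0.75, 0.662, -0.0]
force: [0.3, -0.7, 0.1]
width: -0.0002
gripper_force: 0.0
```

```bash
python3 - <<'E'
from h import *
st();p,im=snap("w4");s=read_camera("side");cv2.imwrite("pics/side4.png",s);prof("side4",s)
print(proj(p,[[.602,-.008,.125],[.602,-.008,.08]]))
E
```

```text
{'time': np.float64(14.65), 'joint_pos': array([ 0.1533,  0.4991, -0.1773,  1.6941,  0.1036,  0.9577, -0.1867]), 'tool_pos': array([ 0.5949, -0.0696,  0.1933]), 'ee_rot': array([ 0.000e+00,  7.496e-01,  6.619e-01, -1.000e-04]), 'force': array([ 0.3044, -0.7104,  0.1197]), 'width': np.float64(-0.0002), 'gripper_force': np.float64(0.0)}
side4 bubble -0.005999999999999978 0.005500000000000033 -0.00024999999999997247 dark [11.5 12. ]
[[309.55398032 146.63978788]
 [309.72540477 138.68060522]]
```

View pics/w4.png

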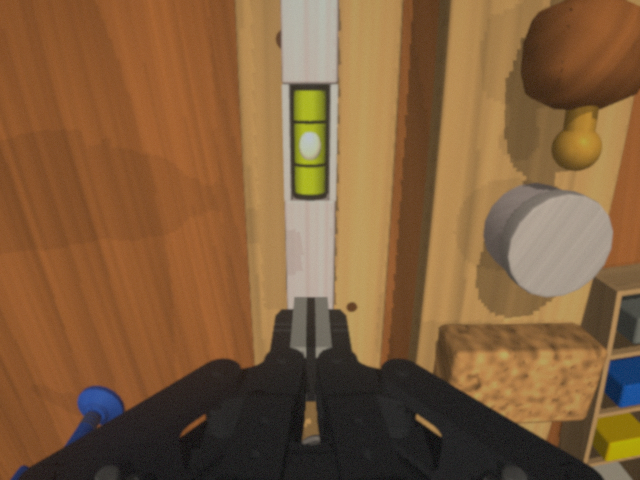

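The bubble (310,145) sits between the lines (rows 122 and 165), and the shut fingertips are above the level's centreline. Now I press gradually.

>>> drive_tool --plan '[[[0,0,-0.03],[0,0,0],0],[[0,0,-0.05],[0,0,0],0],[[0,0,-0.06],[0,0,0],0],[[0,0,-0.063],[0,0,0],0],[[0,0,-0.065],[0,0,0],0],[[0,0,-0.066],[0,0,0],0],[[0,0,-0.067],[0,0,0],0],[[0,0,-0.067],[0,0,0],0]]'

```text
time: 15.55
tool_pos: [0.5957, -0.0694, 0.1283]
ee_rot: [0.001, 0.75, 0.662, 0.001]
force: [-3.7, 0.4, 10.9]
width: -0.0001
gripper_force: 5.5
```

>>> drive_tool --plan '[[[0,0,-0.001],[0,0,0],0],[[0,0,-0.002],[0,0,0],0],[[0,0,-0.003],[0,0,0],0],[[0,0,-0.003],[0,0,0],0],[[0,0,-0.003],[0,0,0],0],[[0,0,-0.003],[0,0,0],0]]'

```text
time: 16.15
tool_pos: [0.5964, -0.0695, 0.1282]
ee_rot: [0.002, 0.75, 0.662, 0.002]
force: [-10.5, 0.5, 35.7]
width: -0.0002
gripper_force: 18.7
```

>>> drive_tool --plan '[[[-0.0005,0,0.0004],[0,0,0],0],[[-0.001,0,0.0004],[0,0,0],0],[[-0.0015,0,0.0004],[0,0,0],0],[[-0.0015,0,0.0004],[0,0,0],0],[[-0.0015,0,0.0004],[0,0,0],0],[[-0.0015,0,0.0004],[0,0,0],0],[[-0.0015,0,0.0004],[0,0,0],0],[[-0.0015,0,0.0004],[0,0,0],0],[[-0.0015,0,0.0004],[0,0,0],0],[[-0.0015,0,0.0004],[0,0,0],0]]'

```text
time: 17.15
tool_pos: [0.5957, -0.0694, 0.1281]
ee_rot: [0.002, 0.75, 0.662, 0.002]
force: [-7.4, -0.8, 30.2]
width: -0.0001
gripper_force: 15.1
```

```bash
python3 - <<'E'
from h import *
st();p,im=snap("w5");s=read_camera("side");cv2.imwrite("pics/side5.png",s);prof("side5",s)
w=cv2.resize(im[0:320,200:420],None,fx=1.8,fy=1.8,interpolation=cv2.INTER_CUBIC);v=cv2.resize(s[177:237,277:342],None,fx=6,fy=6,interpolation=cv2.INTER_CUBIC)
v=cv2.copyMakeBorder(v,0,w.shape[0]-v.shape[0],0,0,0);cv2.imwrite("pics/c5.png",np.hstack([w,v]))
E
```

```text
{'time': np.float64(17.15), 'joint_pos': array([ 0.1457,  0.5687, -0.168 ,  1.772 ,  0.126 ,  0.8049, -0.2075]), 'tool_pos': array([ 0.5957, -0.0694,  0.1281]), 'ee_rot': array([0.0023, 0.7496, 0.6618, 0.0022]), 'force': array([-7.4436, -0.7913, 30.1724]), 'width': np.float64(-0.0001), 'gripper_force': np.float64(15.0972)}
side5 bubble -0.005999999999999978 0.007000000000000034 0.0005000000000000282 dark [11.5 12. ]
```

View pics/c5.png

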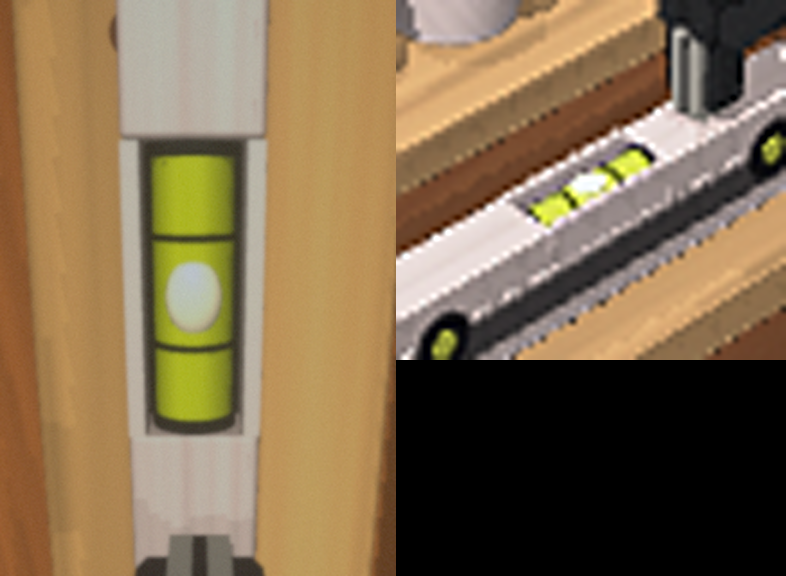

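The bubble (193,297) is centred between the lines (rows 238 and 348) with the fingertips pressing at 30 N.

```bash
python3 -c "
from rig import *
print(sign_off())"
```

```text
the job is handed in; nothing more can be done
None
```

The spirit level lies lengthwise on the front plank, clear of the knob. I turned the knob about 2.3 rad clockwise, and the bubble is within about 1 mm of midway between the lines. I handed the job in at about 17 s with the fingertips still pressing the level at about 30 N.

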